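Set a sample can in the scanner tray by its bail

TASK

Put the blue sample can into the round white tray on the turntable, ready for scanning: swing its folded bail up until it is upright while the can still stands where it is, lift the can by the bail, and set it down standing flat in the tray before letting go. Do not tip the can over, and leave the orange can where it is.

Things in the scene. Friction and masses are not known exactly. Their poses are not given: they have to be found in the camera images.
- blue_can: The can to move: closed aluminium can, blue lid and band, 90 mm wide (lid 93), 74 mm high, 0.4 to 0.65 kg, to be held only by its bail. Origin: centre of its underside; z up. Wire bail, arms 105 mm apart, hinged on a line along the can's y axis 62 mm above the underside, folded over the -x side; its cross-bar, 100 mm from the hinge line, has a freely turning yellow roller grip at its middle, 12 mm thick, 48 mm long.
- blue_bail (a joint): Angle a of the blue can's bail, rad: -0.2 folded down on its stop, 0 level, 1.571 upright (roller above the can's centre), 3.34 folded on the other side. Roller centre in the can's frame: x = -0.100 cos(a), y = 0, z = 0.062 + 0.100 sin(a) m. It swings freely: let go, it falls, or balances if upright.
- orange_can: The other can, to be left alone: the same shape, size and kind of bail, with an orange lid and band. Origin: centre of its underside; bail folded over its -x side.
- tray: Fixed round white tray with a dark mat inside, 132 mm outer and 122 mm inner diameter, rim 12 mm high, inner floor 4 mm above its underside. Origin: centre of its underside, which rests on the turntable; z up.
There are look-alikes about, which are no part of the job. Of the things shaped like the tray, the white one is meant.

How it is judged:
On the way, in this order (a step that is already met when the one before it is completed fails the run):
1. the blue can's bail is raised to within about 20 degrees of upright while the can stands within 30 mm of its place (value of joint blue_bail between 1.22 and 1.92 rad and height (world z) of blue_can below 0.006 m and distance of blue_can from where it was at the start of the episode below 0.03 m), for 0.2 s.
2. the blue can hangs from the gripper, at least 20 mm clear of the turntable (height (world z) of blue_can above 0.02 m and contact force between the fingers and blue_can above 0.5 N), for 0.2 s.
3. the blue can stands in the tray while the gripper still holds the bail (horizontal distance between blue_can and tray below 0.02 m and z of blue_can in the frame of tray below 0.008 m and angle between blue_can's own z axis and vertical below 0.12 rad and contact force between the fingers and blue_can above 0.2 N), for 0.1 s.
At the end, for the whole second after the job is handed in: The blue can stands at rest and released in the tray: its axis within 20 mm of the tray's centre, its underside on the tray's floor (origin less than 8 mm above the tray's origin), within 7 degrees of upright. The bail may stay up or fall to either side (horizontal distance between blue_can and tray below 0.02 m and z of blue_can in the frame of tray below 0.008 m and angle between blue_can's own z axis and vertical below 0.12 rad and linear speed of blue_can below 0.02 m/s and contact force between the fingers and blue_can below 0.05 N); the robot touches nothing.
It fails at once if the blue can is tilted more than 30 degrees (angle between blue_can's own z axis and vertical above 0.52 rad).
It fails at once if the orange can is moved more than 30 mm (distance of orange_can from where it was at the start of the episode above 0.03 m).
It also fails if it takes over 45 s, if anything falls off the work surface, if the arm or the gripper's body presses on something with over 40 N, if the wrist force passes 120 N, or if a joint passes its speed limit or range.

ROBOT

A 7-joint arm with a two-finger parallel gripper is mounted at the origin on a cart in front of the work surface, level with it; the furniture and walls round the work are solid. World frame = base frame: x ahead of the robot, y to its left, z up, the work surface at z = 0. Lengths are in m, angles in rad, forces in N, time in s.
With the tool pointing down it reaches from about 0.425 to 0.875 m from the base axis. Payload 8.4 kg.
Tool frame: the origin (TCP) lies between the finger pads; the fingertips stand 22 mm ahead of it and the grasp point (between the pads) lies 3 mm ahead of it; z points along the fingers, y is the line along which they close (so a half turn about z gives the same grasp; the last joint's range is limited). The gripper opens to 87 mm and grips with 3 to 60 N. Pads are 19 mm wide; open, the fingers measure 117 mm over their backs; the gripper's body (75 mm by 190 mm) begins 51 mm behind the grasp point.
Start: joints at [1.228, 0.333, 0.04, 1.465, -0.013, 1.343, -0.059], TCP at [0.157, -0.631, 0.245] pointing down, gripper open.
Joint ranges: [-2.58, 2.58], [-0.38, 2.09], [-1.3, 1.39], [0.25, 2.4], [-1.5, 4.64], [0.08, 2.09], [-2.65, 2.65]. Speed limits (rad/s): [2.22, 2.22, 2.79, 2.79, 3.14, 3.14, 3.14].

INTERFACE

Orientations are given as a unit quaternion [w, x, y, z].
In Python, from bench import get_obs, grab_frame, calibration, workorder gives the robot as it stands.
- The arm moves only by the tool move_arm, never from a script. Its argument "motion" is a list that holds one entry, the list of rows, each a list of 5 numbers: the shift along the world's x, y, z as a fraction of full scale, then the turn about the world's z as a fraction of full scale, then the opening, from 0 (shut) to 1 (fully open). In form: [[[tx, ty, tz, roll, gripper], ...]]. A call has 1 to 12 rows; each row shifts and turns the commanded pose from where the row before left it; what a row does not reach is not made up. Full scale, the value 1, is 25 mm for a shift and 45 degrees for a turn. A row lasts 1/10 s, in which the tool goes at most 50 mm and 8.59 degrees, less where a joint would pass 70% of its speed; a pose out of reach is approached as far as the arm can. A call with a number of a shift or a turn outside -1 to 1 is refused whole. A call with a gripper value outside its range is refused whole. The fingers move at their own pace and stop on an object; "force" is the grip in N (left out, the last holds). Time passes only in rows, so rows that do not move let the fingers close. It gives the time, the measured TCP pose, the force, the opening and the grip force at its end, in the units of the state.
- get_obs(): the state, without advancing time (a new reading comes with each control period).
- grab_frame(name): name is "side" or "top" or "wrist"; returns the picture (420x560x3 uint8, red, green, blue); there is no depth.
- calibration(name): a dict with "K" (3x3 intrinsics, pixels), "view" (4x4, takes a point from world to camera coordinates); the wrist camera has in their place "hand_eye" (4x4, takes a point from camera to tool coordinates, whose origin is the TCP and whose axes are the flange's). Camera axes: x right, y down, z forward; pixel columns grow to the right and rows downward; lengths in m; the calibration is good to about 2 mm. A picture is of the moment at which its call begins: read the wrist's pose just before it. calibration takes no time and is no camera call.
- workorder.job_done(): hands the job in; it is judged then, once.
The state is a dict: "time": time; "qpos": joint angles; "joint_vel": joint speeds; "joint_torque": joint torques, N m; "ee_pos": TCP position; "ee_rot": TCP orientation; "ft_force": force on the tool from outside, world axes, zero at the start; "torque": the same for the moment, N m; "width": finger opening in m; "finger_force": force on a finger pad.
Only numpy, scipy, OpenCV 4.12 (cv2) and the standard library are available. Lean on these libraries where they do the work, as an engineer would, in place of code of your own. Each camera call takes 0.05 s, during which the arm holds its last target. There are 200 camera calls.

## Working session

There is one attempt and no reset: what is moved stays moved. The work goes in short steps, Python scripts to look and compute and a tool call to move; the robot and the scene stay as the last step left them, time stands still between calls to the robot, and variables do not carry over. Pictures are saved under pics/ and viewed, at most 10 in all, crops included, and the job is handed in when it is done.

Besides the shell and the picture viewer there is one more tool, called as name(argument=value, ...), one argument or row to a line, values as JSON. move_arm: Moves the arm, as the interface text tells. Shift numbers are shares of 25 mm and turn numbers shares of 45 degrees, none past 1 either way. Its arguments: {"type":"object","properties":{"motion":{"type":"array"},"force":{"type":"number"}},"required":["motion"]}

```bash
mkdir -p pics
python3 - <<'E'
from bench import *
import cv2,numpy as np
for n in ("side","top"):
    cv2.imwrite(f"pics/{n}0.png",cv2.resize(grab_frame(n),(784,588),interpolation=cv2.INTER_CUBIC)[...,::-1])
    c=calibration(n);print(n,np.round(c["K"],1).tolist(),np.round(c["view"],3).tolist())
print(np.round(calibration("wrist")["hand_eye"],3).tolist(),np.round(calibration("wrist")["K"],1).tolist())
o=get_obs();print(o["time"],o["ee_pos"],o["ee_rot"],o["width"],o["ft_force"])
E
```

```text
side [[446.0, 0.0, 281.5], [0.0, 446.0, 212.5], [0.0, 0.0, 1.0]] [[0.944, -0.33, -0.025, -0.474], [-0.156, -0.377, -0.913, 0.164], [0.292, 0.866, -0.407, 0.729], [0.0, 0.0, 0.0, 1.0]]
top [[505.9, 0.0, 279.2], [0.0, 505.9, 205.8], [0.0, 0.0, 1.0]] [[-0.025, -1.0, -0.007, 0.113], [-0.988, 0.026, -0.152, 0.535], [0.152, 0.003, -0.988, 1.133], [0.0, 0.0, 0.0, 1.0]]
[[-0.0, -0.97, -0.242, 0.066], [1.0, -0.0, 0.0, 0.0], [-0.0, -0.242, 0.97, -0.14], [0.0, 0.0, 0.0, 1.0]] [[344.2, 0.0, 278.3], [0.0, 344.2, 210.3], [0.0, 0.0, 1.0]]
0.1 [ 0.15682818 -0.6304111   0.24376791] [-6.93692890e-04  9.92577711e-01  1.21610009e-01 -1.11288441e-04] 0.08710176983073394 [-0.27861413  0.29066913  0.15617103]
```

View pics/top0.png

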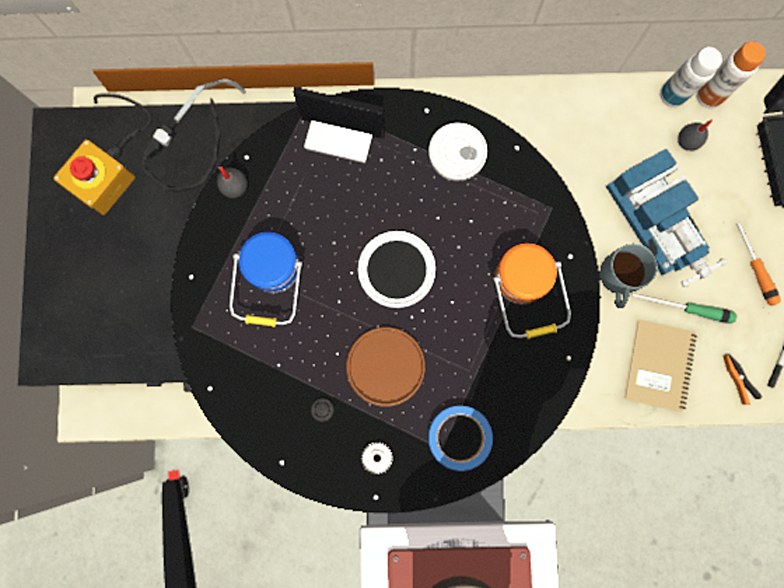

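View pics/side0.png

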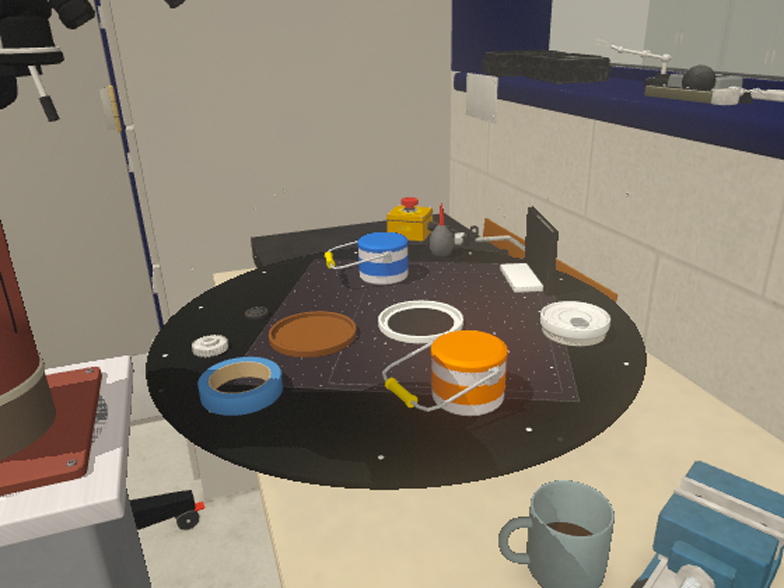

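Top view (784 px scale): blue lid centre (268,260), its roller (261,321), white tray ring centre (397,269), orange can (527,271). The side view confirms that the can stands upright with its bail folded toward the robot.

```bash
cat > h.py <<'E'
from bench import *
import cv2,numpy as np
from scipy.spatial.transform import Rotation as R
def cam(n,o=None):
    c=calibration(n);K=np.array(c["K"])
    if n=="wrist":
        T=np.eye(4);q=np.array(o["ee_rot"]);T[:3,:3]=R.from_quat(q[[1,2,3,0]]).as_matrix();T[:3,3]=o["ee_pos"]
        T=T@np.array(c["hand_eye"])
    else: T=np.linalg.inv(np.array(c["view"]))
    return K,T
def ray(n,u,v,z,o=None,s=1.4):
    K,T=cam(n,o);d=T[:3,:3]@np.linalg.inv(K)@[(u+.5)/s-.5,(v+.5)/s-.5,1];p=T[:3,3]
    return p+d*(z-p[2])/d[2]
E
python3 - <<'E'
from h import *
for n,u,v,z in [("lid",268,260,.074),("roller",261,321,.042),("tray",397,269,.012),("orange",527,271,.074),("oroller",541,331,.042),("rollL",248,319,.042),("rollR",275,322,.042),("elbL",233,316,.042),("elbR",295,323,.042),("lamp",340,110,.1),("bulb",232,180,.05)]:
    print(n,ray("top",u,v,z).round(3))
o=get_obs();print(R.from_quat(np.array(o["ee_rot"])[[1,2,3,0]]).as_matrix().round(2).tolist())
E
```

```text
lid [0.585 0.297 0.074]
roller [0.489 0.315 0.042]
tray [0.576 0.088 0.012]
orange [ 0.556 -0.121  0.074]
oroller [ 0.461 -0.145  0.042]
rollL [0.493 0.336 0.042]
rollR [0.487 0.292 0.042]
elbL [0.499 0.361 0.042]
elbR [0.484 0.259 0.042]
lamp [0.827 0.175 0.1  ]
bulb [0.729 0.363 0.05 ]
[[0.97, 0.24, -0.0], [0.24, -0.97, 0.0], [-0.0, -0.0, -1.0]]
```

move_arm(
  motion=[
    [[1,1,0,0.12,1],[1,1,0,0.12,1],[1,1,0,0.12,1],[1,1,0,0.12,1],[1,1,0,0.12,1],[1,1,0,0.12,1],[1,1,0,0.12,1],[1,1,0,0.12,1],[1,1,0,0.12,1],[1,1,0,0.12,1],[1,1,0,0.12,1],[1,1,0,0.12,1]],
  ],
  force=15,
)

```text
time: 1.3
ee_pos: [0.4575, -0.3295, 0.2443]
ee_rot: [-0.0, 0.772, 0.636, -0.0]
ft_force: [1.0, -0.9, -0.0]
width: 0.0874
finger_force: 0.0
```

move_arm(
  motion=[
    [[0.1,1,0,0,1],[0.1,1,0,0,1],[0.1,1,0,0,1],[0.1,1,0,0,1],[0.1,1,0,0,1],[0.1,1,0,0,1],[0.1,1,0,0,1],[0.1,1,0,0,1],[0.1,1,0,0,1],[0.1,1,0,0,1],[0.1,1,0,0,1],[0.1,1,0,0,1]],
  ],
)

```text
time: 2.5
ee_pos: [0.4866, -0.0298, 0.2443]
ee_rot: [-0.0, 0.773, 0.634, -0.0]
ft_force: [0.9, -0.5, 0.4]
width: 0.0869
finger_force: 0.0
```

move_arm(
  motion=[
    [[0,1,0,0,0.6],[0,1,0,0,0.6],[0,1,0,0,0.6],[0,1,0,0,0.6],[0,1,0,0,0.6],[0,1,0,0,0.6],[0,1,0,0,0.6],[0,1,0,0,0.6],[0,1,0,0,0.6],[0,1,0,0,0.6],[0,1,0,0,0.6],[0,0.6,0,0,0.6]],
  ],
)

```text
time: 3.7
ee_pos: [0.4862, 0.2612, 0.2443]
ee_rot: [-0.0, 0.772, 0.635, -0.0]
ft_force: [0.0, -0.2, -0.3]
width: 0.0519
finger_force: 0.0
```

Run:
```python
from h import *
o=get_obs();im=grab_frame("wrist")
cv2.imwrite("pics/w1.png",cv2.resize(im,(784,588),interpolation=cv2.INTER_CUBIC)[...,::-1])
np.save("o1.npy",np.r_[o["ee_pos"],o["ee_rot"]])
print(o["time"],o["ee_pos"],o["qpos"].round(2),o["width"])
# prediction of roller
K,T=cam("wrist",o);p=np.linalg.inv(T)@[.489,.315,.042,1];q=K@p[:3];print(q[:2]/q[2]*1.4)
```

```text
3.7 [0.48619819 0.26120038 0.24426179] [ 0.16  0.22 -0.84  1.67  0.17  1.32 -0.9 ] 0.051929929070865175
[379.02931717 192.49978661]
```

View pics/w1.png

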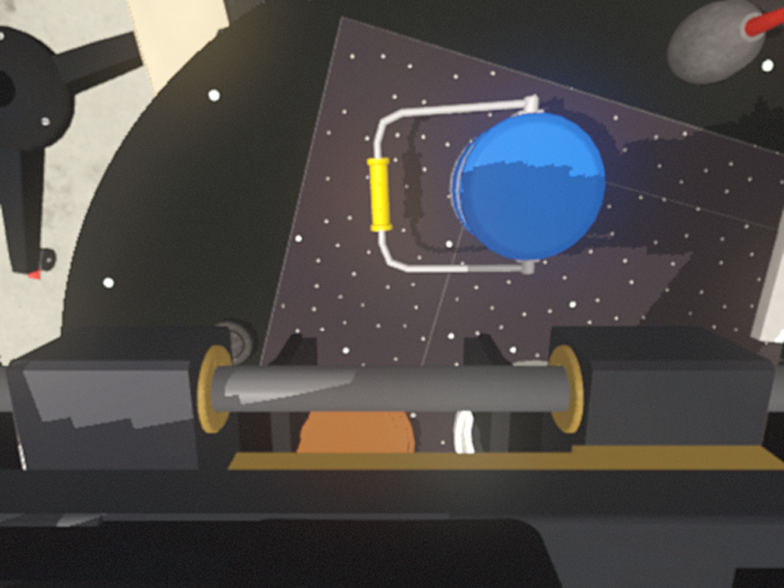

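The wrist view shows the roller centre at (380,194), with ends (378,158) and (382,231), the lid centre at about (530,186) and the hinges at (531,103) and (528,267).

Run:
```python
from h import *
a=np.load("o1.npy");o=dict(ee_pos=a[:3],ee_rot=a[3:])
for n,u,v,z in [("roller",380,194,.042),("rA",378,158,.042),("rB",382,231,.042),("lid",530,186,.074),("hA",531,103,.062),("hB",528,267,.062)]:
    print(n,ray("wrist",u,v,z,o).round(4))
Rm=R.from_quat(a[[4,5,6,3]]).as_matrix();print("tool y deg",np.degrees(np.arctan2(Rm[1,1],Rm[0,1])))
```

```text
roller [0.4893 0.314  0.042 ]
rA [0.4928 0.3379 0.042 ]
rB [0.4857 0.2886 0.042 ]
lid [0.5836 0.3017 0.074 ]
hA [0.5938 0.3511 0.062 ]
hB [0.5788 0.2477 0.062 ]
tool y deg -11.135349432282315
```

move_arm(
  motion=[
    [[0.04,0.7,0,0.02,0.6],[0.04,0.7,0,0.02,0.6],[0.04,0.7,0,0.02,0.6],[0,0,-1,0,0.6],[0,0,-1,0,0.6],[0,0,-1,0,0.6],[0,0,-1,0,0.6],[0,0,-1,0,0.6],[0,0,-1,0,0.6],[0,0,-1,0,0.6],[0,0,-0.6,0,0.6],[0,0,-0.36,0,0.6]],
  ],
)

```text
time: 4.95
ee_pos: [0.4895, 0.3109, 0.0442]
ee_rot: [-0.0, 0.758, 0.652, -0.001]
ft_force: [-1.4, -0.3, 0.3]
width: 0.0521
finger_force: 0.0
```

Run:
```python
from h import *
o=get_obs();im=grab_frame("wrist")
cv2.imwrite("pics/w2.png",im[...,::-1])
print(o["time"],o["ee_pos"],o["qpos"].round(2),o["width"],o["ft_force"])
```

```text
4.95 [0.48950376 0.31094215 0.04421603] [-0.02  0.5  -0.77  1.81  0.41  1.   -1.1 ] 0.05206186493489699 [-1.37804245 -0.33178655  0.32405947]
```

View pics/w2.png

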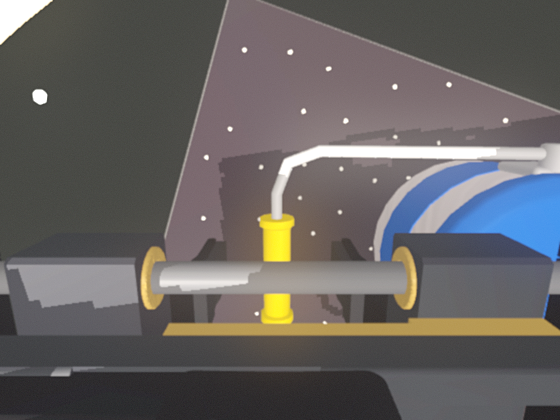

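The roller is centred between the fingers (x≈277, fingers at 215 and 340), so I'm closing on it.

move_arm(
  motion=[
    [[0,0.1,0,0,0.3],[0,0,0,0,0],[0,0,0,0,0],[0,0,0,0,0],[0,0,0,0,0],[0,0,0,0,0]],
  ],
  force=25,
)

```text
time: 5.6
ee_pos: [0.4899, 0.3142, 0.0457]
ee_rot: [0.0, 0.758, 0.653, 0.0]
ft_force: [-3.0, 0.6, 0.4]
width: 0.0119
finger_force: 1.6
```

Run:
```python
from h import *
a=-.2+np.arange(17)*1.771/16
du=np.diff(-.1*np.cos(a))/.025;dz=np.diff(.1*np.sin(a))/.025
for x,z in zip(du,dz): print(np.round([x*.99,-x*.143,z],2).tolist())
o=get_obs();print(o["ee_pos"],o["width"],o["finger_force"],o["ft_force"])
```

```text
[-0.06, 0.01, 0.44]
[-0.01, 0.0, 0.44]
[0.03, -0.0, 0.44]
[0.08, -0.01, 0.43]
[0.13, -0.02, 0.42]
[0.17, -0.03, 0.41]
[0.22, -0.03, 0.38]
[0.26, -0.04, 0.36]
[0.3, -0.04, 0.33]
[0.33, -0.05, 0.29]
[0.36, -0.05, 0.25]
[0.38, -0.06, 0.21]
[0.41, -0.06, 0.17]
[0.42, -0.06, 0.12]
[0.43, -0.06, 0.07]
[0.44, -0.06, 0.02]
[0.48985086 0.31423291 0.0457198 ] 0.011880706569952663 1.56376663595438 [-3.00284958  0.55903766  0.36457568]
```

move_arm(
  motion=[
    [[0,0,0,0,0],[0,0,0,0,0],[-0.06,0.01,0.44,0,0],[-0.01,0,0.44,0,0],[0.03,0,0.44,0,0],[0.08,-0.01,0.43,0,0],[0.13,-0.02,0.42,0,0],[0.17,-0.03,0.41,0,0],[0.22,-0.03,0.38,0,0],[0.26,-0.04,0.36,0,0]],
  ],
)

```text
time: 6.6
ee_pos: [0.5106, 0.3114, 0.1295]
ee_rot: [-0.0, 0.758, 0.653, -0.0]
ft_force: [-1.6, -0.8, 1.1]
width: 0.0111
finger_force: 25.0
```

move_arm(
  motion=[
    [[0.3,-0.04,0.33,0,0],[0.33,-0.05,0.29,0,0],[0.36,-0.05,0.25,0,0],[0.38,-0.06,0.21,0,0],[0.41,-0.06,0.17,0,0],[0.42,-0.06,0.12,0,0],[0.43,-0.06,0.07,0,0],[0.44,-0.06,0.02,0,0],[0,0,0,0,0],[0,0,0,0,0],[0,0,0,0,0]],
  ],
  force=35,
)

```text
time: 7.7
ee_pos: [0.5886, 0.2997, 0.1656]
ee_rot: [0.0, 0.758, 0.652, 0.001]
ft_force: [-0.1, -1.9, 7.6]
width: 0.011
finger_force: 35.0
```

Run:
```python
from h import *
o=get_obs();im=grab_frame("side")
cv2.imwrite("pics/s2.png",cv2.resize(im[120:270,150:400],(750,450),interpolation=cv2.INTER_CUBIC)[...,::-1])
print(o["time"],o["ee_pos"],o["qpos"].round(2),o["width"],o["ft_force"])
```

```text
7.7 [0.58861909 0.29974208 0.16555392] [ 0.02  0.52 -0.77  1.5   0.37  1.27 -0.94] 0.010966991663154473 [-0.12526025 -1.86833868  7.55851837]
```

View pics/s2.png

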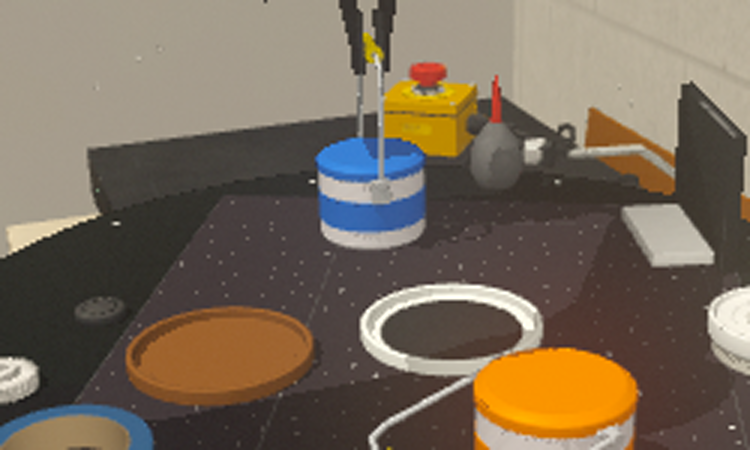

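The bail stands upright over the blue can, the can is still in place, and the fingers hold the roller at about (372,48). Next I lift gently.

move_arm(
  motion=[
    [[0,0,0.05,0,0],[0,0,0.1,0,0],[0,0,0.15,0,0],[0,0,0.2,0,0],[0,0,0.3,0,0],[0,0,0.3,0,0],[0,0,0.3,0,0],[0,0,0.3,0,0],[0,0,0.3,0,0],[0,0,0.2,0,0],[0,0,0.1,0,0],[0,0,0,0,0]],
  ],
  force=45,
)

```text
time: 8.95
ee_pos: [0.5872, 0.3003, 0.2229]
ee_rot: [0.0, 0.758, 0.653, 0.0]
ft_force: [-0.5, -0.3, -6.7]
width: 0.0105
finger_force: 45.0
```

Run:
```python
from h import *
o=get_obs();im=grab_frame("top")
print(o["time"],o["ee_pos"],o["width"],o["ft_force"])
# tray white ring fit in top image
hsv=cv2.cvtColor(im,cv2.COLOR_RGB2HSV);m=((hsv[...,1]<50)&(hsv[...,2]>170)).astype(np.uint8)
m[:, :240]=0;m[:,325:]=0;m[:150]=0;m[230:]=0
c=max(cv2.findContours(m,cv2.RETR_EXTERNAL,cv2.CHAIN_APPROX_NONE)[0],key=len)
e=cv2.fitEllipse(c);print(e,len(c),ray("top",*e[0],.012,s=1).round(4))
b=np.argwhere((hsv[...,0]>100)&(hsv[...,0]<115)&(hsv[...,1]>180)&(hsv[...,2]>130));print(len(b),b.mean(0)[::-1] if len(b) else 0)
cv2.imwrite("pics/t2.png",cv2.resize(im[100:300,100:400],(750,500))[...,::-1])
```

```text
8.95 [0.58722383 0.30028931 0.22288572] 0.01051461765779724 [-0.53482138 -0.27756507 -6.70083757]
((283.7220458984375, 191.09686279296875), (48.15185546875, 51.07422637939453), 126.69579315185547) 205 [0.5778 0.0874 0.012 ]
0 0
```

View pics/t2.png

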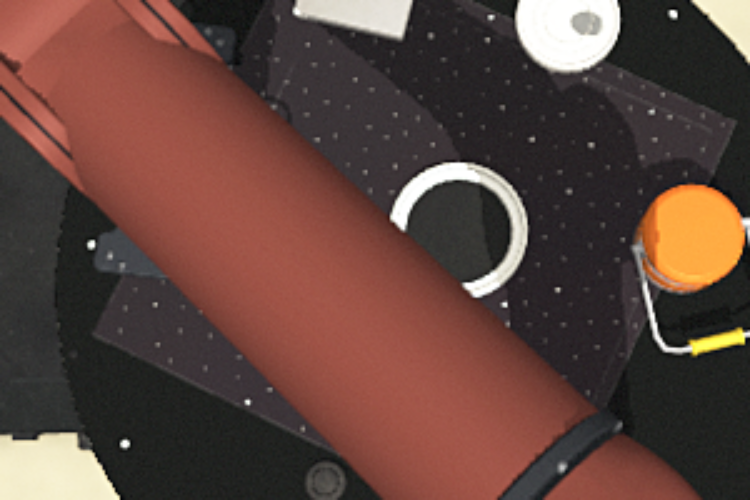

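The top view shows the arm partly covering the white ring. The ring centre is at about (459,230) in the crop, or (0.577, 0.088) in world coordinates, which matches the first estimate. The can hangs at -6.7 N, so I carry it over.

move_arm(
  motion=[
    [[-0.02,-0.1,0,0,0],[-0.02,-0.2,0,0,0],[-0.02,-0.3,0,0,0],[-0.02,-0.4,0,0,0],[-0.02,-0.5,0,0,0],[-0.02,-0.6,0,0,0],[-0.02,-0.6,0,0,0],[-0.02,-0.6,0,0,0],[-0.02,-0.6,0,0,0],[-0.02,-0.6,0,0,0],[-0.02,-0.6,0,0,0],[-0.02,-0.6,0,0,0]],
  ],
)

```text
time: 10.2
ee_pos: [0.5811, 0.1565, 0.2226]
ee_rot: [0.0, 0.758, 0.653, 0.0]
ft_force: [-0.8, -0.8, -6.0]
width: 0.0108
finger_force: 45.0
```

move_arm(
  motion=[
    [[-0.02,-0.6,0,0,0],[-0.02,-0.6,0,0,0],[-0.02,-0.5,0,0,0],[-0.02,-0.4,0,0,0],[-0.02,-0.3,0,0,0],[-0.02,-0.2,0,0,0],[-0.02,-0.1,0,0,0],[-0.02,-0.1,0,0,0],[0,0,0,0,0],[0,0,0,0,0],[0,0,0,0,0],[0,0,0,0,0]],
  ],
)

```text
time: 11.4
ee_pos: [0.5771, 0.088, 0.2225]
ee_rot: [-0.0, 0.758, 0.653, 0.0]
ft_force: [0.3, 0.5, -5.2]
width: 0.0109
finger_force: 45.0
```

Run:
```python
from h import *
o=get_obs();im=grab_frame("side")
cv2.imwrite("pics/s3.png",cv2.resize(im[120:320,150:450],(780,520),interpolation=cv2.INTER_CUBIC)[...,::-1])
print(o["time"],o["ee_pos"],o["qpos"].round(2),o["width"],o["ft_force"],o["torque"])
K,T=cam("side");V=np.linalg.inv(T)
for p in [(.577,.088,.012),(o["ee_pos"][0],o["ee_pos"][1],o["ee_pos"][2]-.003-.1-.062),(o["ee_pos"][0],o["ee_pos"][1],o["ee_pos"][2]-.003-.1+.012)]:
    q=K@(V@[*p,1])[:3];print((q[:2]/q[2]-[150,120])*2.6)
```

```text
11.4 [0.57711878 0.08802557 0.22254848] [ 0.41  0.3  -0.76  1.63  0.21  1.3  -0.54] 0.010901338073319312 [ 0.26307501  0.47714049 -5.23379237] [-0.05160097 -0.05346426 -0.01730154]
[391.5125439  276.96949038]
[391.22031968 226.87974911]
[390.51314366 141.26213129]
```

View pics/s3.png

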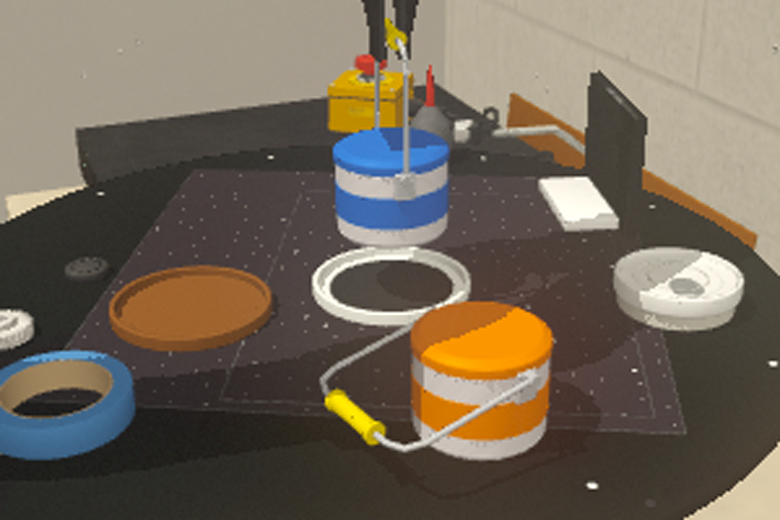

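The can hangs upright centred over the white tray: the can axis is at x≈391 and the ring centre at (391,286). Now I lower it.

move_arm(
  motion=[
    [[0,0,-0.1,0,0],[0,0,-0.2,0,0],[0,0,-0.2,0,0],[0,0,-0.2,0,0],[0,0,-0.2,0,0],[0,0,-0.2,0,0],[0,0,-0.2,0,0],[0,0,-0.2,0,0],[0,0,-0.2,0,0],[0,0,-0.15,0,0],[0,0,-0.1,0,0],[0,0,0,0,0]],
  ],
)

```text
time: 12.65
ee_pos: [0.577, 0.0877, 0.1734]
ee_rot: [-0.0, 0.758, 0.653, -0.0]
ft_force: [-0.5, -0.6, -6.0]
width: 0.0104
finger_force: 45.0
```

move_arm(
  motion=[
    [[0,0,-0.04,0,0],[0,0,-0.04,0,0],[0,0,-0.04,0,0],[0,0,-0.04,0,0],[0,0,0,0,0],[0,0,0,0,0]],
  ],
)

```text
time: 13.25
ee_pos: [0.5771, 0.0877, 0.1698]
ee_rot: [-0.0, 0.758, 0.653, -0.0]
ft_force: [0.7, 0.4, -6.7]
width: 0.0109
finger_force: 45.0
```

move_arm(
  motion=[
    [[0,0,-0.03,0,0],[0,0,-0.03,0,0],[0,0,0,0,0],[0,0,0,0,0]],
  ],
)

```text
time: 13.65
ee_pos: [0.5781, 0.0877, 0.1695]
ee_rot: [0.001, 0.758, 0.652, 0.001]
ft_force: [-1.2, -1.5, 6.0]
width: 0.0107
finger_force: 45.0
```

move_arm(
  motion=[
    [[0,0,0,0,0],[0,0,0,0,0],[0,0,0,0,0]],
  ],
)

```text
time: 13.95
ee_pos: [0.5781, 0.0877, 0.1695]
ee_rot: [0.001, 0.758, 0.652, 0.001]
ft_force: [0.2, 0.1, 6.4]
width: 0.0103
finger_force: 45.0
```

Run:
```python
from h import *
o=get_obs();im=grab_frame("side")
cv2.imwrite("pics/s4.png",cv2.resize(im[120:320,150:450],(780,520),interpolation=cv2.INTER_CUBIC)[...,::-1])
print(o["time"],o["ee_pos"],o["ft_force"])
```

```text
13.95 [0.578065   0.08773163 0.1695067 ] [0.20961721 0.11838852 6.39486539]
```

View pics/s4.png

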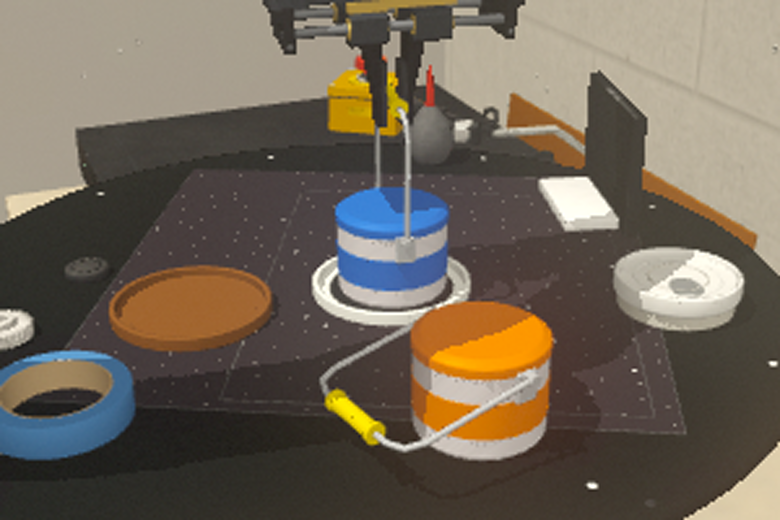

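The can stands flat inside the white tray (can base around (391,295), the ring visible all round). I release and retreat upward.

move_arm(
  motion=[
    [[0,0,0,0,0.25],[0,0,0,0,0.4],[0,0,0,0,0.4],[0,0,0.3,0,0.4],[0,0,0.6,0,0.4],[0,0,0.8,0,0.4],[0,0,0.8,0,0.4],[0,0,0.8,0,0.4],[0,0,0.8,0,0.4],[0,0,0.8,0,0.4],[0,0,0,0,0.4],[0,0,0,0,0.4]],
  ],
  force=10,
)

```text
time: 15.2
ee_pos: [0.5773, 0.0879, 0.2918]
ee_rot: [0.0, 0.758, 0.653, 0.001]
ft_force: [-0.0, 0.3, -0.5]
width: 0.0348
finger_force: 0.0
```

move_arm(
  motion=[
    [[0,0,0,0,0.4],[0,0,0,0,0.4],[0,0,0,0,0.4],[0,0,0,0,0.4],[0,0,0,0,0.4],[0,0,0,0,0.4],[0,0,0,0,0.4],[0,0,0,0,0.4]],
  ],
)

```text
time: 16.0
ee_pos: [0.5771, 0.0878, 0.2908]
ee_rot: [-0.0, 0.758, 0.653, 0.0]
ft_force: [-0.1, -0.0, 0.0]
width: 0.0349
finger_force: 0.0
```

Run:
```python
from h import *
o=get_obs();im=grab_frame("side")
cv2.imwrite("pics/s5.png",cv2.resize(im[80:320,150:450],(750,600),interpolation=cv2.INTER_CUBIC)[...,::-1])
print(o["time"],o["ee_pos"],o["ft_force"],o["width"])
```

```text
16.0 [0.57714472 0.08777102 0.2908071 ] [-0.09662053 -0.02497077  0.01946754] 0.03485616626225396
```

View pics/s5.png

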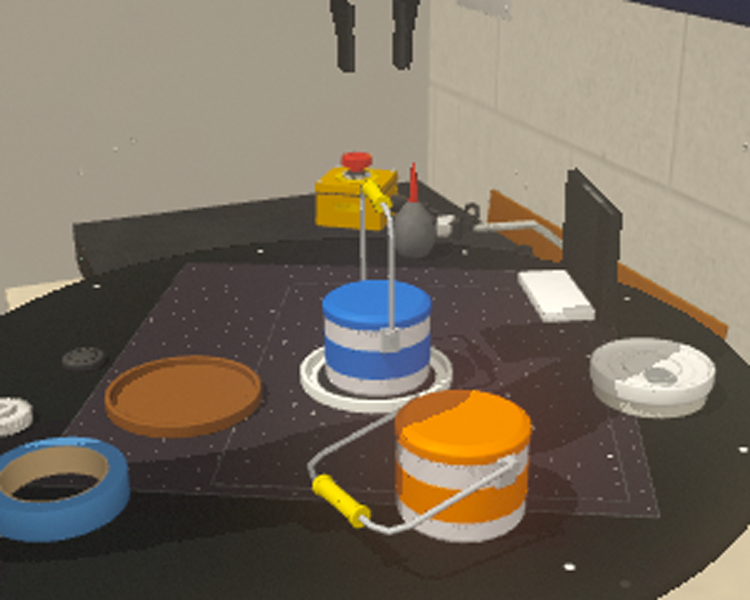

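The can stands in the tray with its bail balanced upright, and the gripper is well clear with no contact force, so I'm handing in.

```bash
python3 -c "
from bench import workorder
print(workorder.job_done())"
```

```text
the job is handed in; nothing more can be done
None
```

The blue can is standing flat and released in the white tray, its bail still upright, and the orange can was not touched; I handed the job in at about 16 s, and no verdict was shown.

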